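Lift a lens to the ring lamp with an eccentric lever

TASK

Slide the lens carrier along its channel by its blue knob, under the white ring lamp, until it is fully home against the black end stop, and let go of it. Then swing the red-handled cam lever up until it stands upright, where the cam lifts the lens highest, and finish while holding it there: the lever is sprung and drops back if released, so do not let go. Leave the other things on the bench alone.

Things in the scene. Friction and masses are not known exactly. Their poses are not given: they have to be found in the camera images.
- fixture: Lens lift fixture, fixed to the bench. Origin: underside, below the centre of the ring lamp; x axis: the direction in which the carrier slides in; z up; its +y side (towards the robot) carries the lever. Dark base plate 270 x 108 x 12 mm, x -190 to +80 mm. Channel x -150 to +60 mm: two ledges with tops 44 mm up, side walls 68 mm apart inside, 8 mm thick, tops 59 mm up.
- end_stop (a point): Middle of the black end stop's face at the channel's end, 41 mm along x from the fixture's origin; the stop's top is 68 mm above the bench.
- ring_lamp (a point): Centre of the ring lamp's top, 90 mm above the bench: white plate 80 mm (x) x 108 mm (y), 8 mm thick, with a 56 mm hole, on four thin posts. Its underside, 82 mm up, overhangs the end of the channel.
- home (a point): Where the carrier's origin is when it is fully home (against the stop it can read 1 mm further along x): at ledge height, 44 mm up, under the ring lamp's centre. Axes as the fixture.
- carrier: Loose lens carrier, about 0.28 kg, starts in the channel 45 to 75 mm short of home. Grey plate 80 (x) x 64 (y) x 10 mm; origin: centre of its underside; x along the slide, z up. On it a dark cell, 50 mm wide, with a glass lens, top 23 mm above the origin. A tail 16 mm wide, 8 mm thick, runs to x -122 mm; point knob tells of its blue knob.
- knob (a point): On the axis of the carrier's blue knob, 29 mm above the carrier's underside. The knob is an upright cylinder, 16 mm in diameter, 115 mm behind the carrier's origin (-x), from 8 to 50 mm above the underside. It stays outside the ring lamp.
- lever_angle (a joint): Cam lever angle, rad: 0 = lever level, pointing along the fixture's -x; 1.57 = upright, the highest lift; it goes on to a stop at 2.3, sinking again past upright. Starts between 0.3 and 0.6. Two brass cams under the channel turn with it and lift the carrier from about 0.75 rad on, by 5.8 mm at the top. A spring pulls it back: about 4 to 5 N at the handle when upright.
- lever_hinge (a point): Point on the lever's level hinge axis (along the fixture's y), 23 mm above the bench, abreast of lever_grip.
- lift_lever: The lever's steel rod, red handle and front cam, turning about the hinge. Origin on the hinge axis on the fixture's centre line, 23 mm above the bench; its -x axis points along the lever. The cams rub the carrier along: towards the end stop as the lever rises, back by up to 3 mm for each 0.1 rad that a raised lever is let back.
- lever_grip (a point): Middle of the free part of the red handle: a level round bar 16 mm in diameter, parallel to the hinge axis, its centre line 90 mm from the axis. The bar extends 24 mm further out (fixture +y) and 26 mm inward from here to the steel rod (10 mm thick, its centre 31 mm inward).
- solvent_bottle: Bystander: capped clear plastic bottle, 60 mm diameter, 150 mm tall, upright.
- sample_jar: Bystander: amber lidded jar, 64 mm diameter, 85 mm tall, upright.
- petri_dish: Bystander: glass dish, 90 mm diameter, 18 mm tall.
- spare_cell: Bystander: loose dark steel ring, 50 mm diameter, 14 mm tall.
- screwdriver: Bystander: yellow-handled screwdriver, 160 mm long, lying flat.
- parts_tray: Bystander: white two-compartment tray, 140 x 100 x 30 mm.
- weight: Bystander: brass balance weight with a knob, 32 mm diameter, 48 mm tall.
Things that resemble listed ones, but are neither listed nor needed, are in the scene too. Leave any yellow look-alike of the carrier alone.

How it is judged:
On the way, in this order (a step that is already met when the one before it is completed fails the run):
1. the carrier is fully home against the end stop, on the ledges, and let go (x of carrier in the frame of fixture between -0.005 and 0.006 m and contact force between each of the fingers, the arm and carrier below 0.3 N and linear speed of carrier below 0.01 m/s and value of joint lever_angle below 0.9 rad), for 0.2 s.
2. the lever is at its highest lift with the carrier raised (value of joint lever_angle between 1.42 and 1.72 rad and x of carrier in the frame of fixture between -0.015 and 0.006 m and z of carrier in the frame of fixture above 0.0485 m), for 0.2 s.
At the end, for the whole second after the job is handed in: The robot holds the lever (over 0.5 N) within 0.15 rad of upright (1.42 to 1.72); the carrier is in place (slid back at most 15 mm from home, as the cams may drag it), level within 0.05 rad, at rest, raised 4.5 mm or more by the cams and not touched by the robot (all of step 2 and contact force between each of the fingers, the arm and carrier below 0.3 N and z of carrier in the frame of fixture below 0.053 m and angle between carrier's own z axis and vertical below 0.05 rad and linear speed of carrier below 0.01 m/s and contact force between any of the fingers, the arm and lift_lever above 0.5 N); the arm keeps its last pose, push and grip.
It fails at once if a bystander is pushed more than 30 mm or knocked over (distance of any of solvent_bottle, sample_jar, petri_dish, spare_cell, screwdriver, parts_tray, weight from where it was at the start of the episode above 0.03 m or angle between any of solvent_bottle, sample_jar, petri_dish, spare_cell, parts_tray, weight's own z axis and vertical above 0.5 rad).
It fails at once if the carrier is tipped or lifted out of its channel (angle between carrier's own z axis and vertical above 0.3 rad or z of carrier in the frame of fixture above 0.065 m).
It also fails if it takes over 48 s, if anything falls off the work surface, if the arm or the gripper's body presses on something with over 40 N, if the wrist force passes 120 N, or if a joint passes its speed limit or range.

ROBOT

A 6-joint arm with a two-finger parallel gripper is mounted at the origin on the work surface. World frame = base frame: x ahead of the robot, y to its left, z up, the work surface at z = 0. Lengths are in m, angles in rad, forces in N, time in s.
With the tool pointing down it reaches from about 0.25 to 0.85 m from the base axis. Payload 12.5 kg.
Tool frame: the origin (TCP) lies midway between the tips of the shut fingers; the grasp point (between the pads) lies env.tcp_to_grasp behind it (env.tcp_to_grasp is the distance from the TCP to the grasp point, in m); z points along the fingers, y is the line along which they close (so a half turn about z gives the same grasp; the last joint's range is limited). The gripper opens to 93 mm and grips with 3 to 60 N. Pads are 15 mm wide; open, the fingers measure 128 mm over their backs; the gripper's body (75 mm by 188 mm) begins 65 mm behind the grasp point.
Start: joints at [-1.227, 0.351, 1.652, -0, 1.139, -0.085], TCP at [0.229, -0.5, 0.198] pointing down, gripper open.
Joint ranges: [-2.75, 2.75], [-0.79, 2.1], [0.01, 2.65], [-1.57, 4.71], [0.07, 3.14], [-2.87, 2.87]. Speed limits (rad/s): [2.22, 2.22, 2.79, 3.14, 3.14, 3.14].

INTERFACE

Orientations are given as a rotation vector (axis times angle).
In Python, from station import env, cams gives the robot as it stands.
- The arm moves only by the tool drive_tool, never from a script. Its argument "rows" is a list of rows, each a list of 6 numbers: the shift along the world's x, y, z in m, then the turn, a rotation vector about the world's x, y, z in rad. A call has exactly 8 rows; each row shifts and turns the commanded pose from where the row before left it; what a row does not reach is not made up. A row lasts 1/8 s, in which the tool goes at most 62.5 mm and 10.7 degrees, less where a joint would pass 70% of its speed; a pose out of reach is approached as far as the arm can. A call with a gripper value outside its range is refused whole. "grip" is the opening, from 0 (shut) to 1 (fully open), set as the call begins (left out, the last holds). The fingers move at their own pace and stop on an object; "newtons" is the grip in N (left out, the last holds). Time passes only in rows, so rows that do not move let the fingers close, or fill a call up. It gives the time, the measured TCP pose, the force, the opening and the grip force at its end, in the units of the state.
- env.read_state(): the state, without advancing time (a new reading comes with each control period).
- cams.get_image(name): name is "scene" or "top" or "wrist"; returns the picture (400x640x3 uint8, blue, green, red); there is no depth.
- cams.get_calibration(name): a dict with "vertical_fov" (degrees; the focal length in pixels is half the picture's height over the tangent of half this angle, whatever the lens; pixels are square), "cx", "cy" (the principal point, pixels), "rvec" (rotation vector, rad) and "tvec" (3), from world to camera coordinates, as OpenCV has them. Camera axes: x right, y down, z forward; pixel columns grow to the right and rows downward; lengths in m; the calibration is good to about 2 mm. The wrist camera is an equidistant fisheye: a pixel r from the principal point sees the ray r / f radians off the axis. A picture is of the moment at which its call begins: read the wrist's pose just before it. get_calibration takes no time and is no camera call; for the wrist camera it gives the pose at the moment of the call.
- env.sign_off(): hands the job in; it is judged then, once.
Trained networks look in the newest picture that a camera, given by its name, has taken for a name from the list of things; names that differ only in an ending like _2 or _b are one class to them, and where a whole thing is asked for, a point or a joint stands for the part that bears it (a point fixed in the world has none). Each returns a list of dicts, best first, with "score" (0 to 1); they miss things now and then, are a little off and sometimes report something else, mostly with a low value. They report only what shows in the picture. A call takes as long as a camera call. They do not tell look-alikes from the thing itself.
- cams.look_for(camera, label): "bbox" ([left, top, right, bottom] in pixels, round what is visible of it).
- cams.spot_point(camera, label): "pixel" ([column, row] in pixels: a listed point, or the origin of a listed thing).
The state is a dict: "t": time; "joints": joint angles; "qd": joint speeds; "tau": joint torques, N m; "ee_pos": TCP position; "eef_rot": TCP orientation; "wrist_force": force on the tool from outside, world axes, zero at the start; "torque": the same for the moment, N m; "gripper_width": finger opening in m; "finger_force": force on a finger pad.
Only numpy, scipy, OpenCV 4.12 (cv2) and the standard library are available. Lean on these libraries where they do the work, as an engineer would, in place of code of your own. Each camera call takes 0.05 s, during which the arm holds its last target. There are 200 camera calls.

## Working session

There is one attempt and no reset: what is moved stays moved. The work goes in short steps, Python scripts to look and compute and a tool call to move; the robot and the scene stay as the last step left them, time stands still between calls to the robot, and variables do not carry over. Pictures are saved under pics/ and viewed, at most 10 in all, crops included, and the job is handed in when it is done.

Besides the shell and the picture viewer there is one more tool, called after ">>>" as name(argument=value, ...), one argument or row to a line, values as JSON. drive_tool: Moves the arm, as the interface text tells. Its arguments: {"type":"object","properties":{"rows":{"type":"array","items":{"type":"array","items":{"type":"number"}}},"grip":{"type":"number"},"newtons":{"type":"number"}},"required":["rows"]}

```bash
mkdir -p pics; cat > h.py <<'E'
import numpy as np, cv2
from station import env, cams
from scipy.spatial.transform import Rotation as R
def ray(cam,px,c=None):
    c=c or cams.get_calibration(cam); f=200/np.tan(np.radians(c["vertical_fov"]/2))
    d=np.array([px[0]-c["cx"],px[1]-c["cy"]],float)/f
    if cam=="wrist":
        r=np.linalg.norm(d); v=np.r_[d/r*np.sin(r) if r>0 else d,np.cos(r)]
    else: v=np.r_[d,1]; v/=np.linalg.norm(v)
    M=cv2.Rodrigues(np.array(c["rvec"],float))[0]
    return -M.T@np.array(c["tvec"]).ravel(), M.T@v
def atz(cam,px,z,c=None):
    o,d=ray(cam,px,c); return o+d*(z-o[2])/d[2]
def tri(a,b):
    (o1,d1),(o2,d2)=a,b
    s=np.linalg.lstsq(np.c_[d1,-d2],o2-o1,rcond=None)[0]
    p,q=o1+s[0]*d1,o2+s[1]*d2
    return (p+q)/2,np.linalg.norm(p-q)
E
python3 - <<'E'
from h import *
np.set_printoptions(precision=4,suppress=True)
H=dict(end_stop=.06,ring_lamp=.09,knob=.073,lever_hinge=.023,lever_grip=.06,carrier=.044,fixture=0,home=.044)
for c in("top","scene"):
    cv2.imwrite(f"pics/{c}1.png",cams.get_image(c))
    for k,z in H.items():
        for r in cams.spot_point(c,k)[:3]: print(c,k,round(r["score"],2),np.round(r["pixel"],1),atz(c,r["pixel"],z))
s=env.read_state(); print(s["t"],s["ee_pos"],s["eef_rot"],env.tcp_to_grasp)
E
```

```text
top end_stop 0.77 [294.8 180.2] [0.5804 0.0405 0.06  ]
top ring_lamp 0.61 [304.5 178.4] [0.5801 0.0076 0.09  ]
top knob 0.73 [334.6 255.8] [ 0.331  -0.0934  0.073 ]
top knob 0.68 [296.2 225.2] [0.4276 0.0319 0.073 ]
top knob 0.57 [356.2 183.9] [ 0.568  -0.1634  0.073 ]
top lever_hinge 0.51 [291.9 211.5] [0.4802 0.0494 0.023 ]
top lever_hinge 0.24 [333.4 156.8] [ 0.674  -0.0895  0.023 ]
top lever_grip 0.8 [315.4 211. ] [ 0.4773 -0.0298  0.06  ]
top carrier 0.9 [366.5 239.8] [ 0.3867 -0.1994  0.044 ]
top carrier 0.89 [321.3 187.1] [ 0.5616 -0.0486  0.044 ]
top carrier 0.73 [293.1 180. ] [0.5846 0.047  0.044 ]
top fixture 0.73 [306.1 182.8] [0.5854 0.0037 0.    ]
top home 0.67 [301.2 182.7] [0.5757 0.0194 0.044 ]
scene end_stop 0.86 [342.6 195.5] [0.5928 0.0418 0.06  ]
scene end_stop 0.66 [284.6 194.2] [ 0.4673 -0.0365  0.06  ]
scene ring_lamp 0.64 [332.5 194.7] [0.5851 0.0035 0.09  ]
scene knob 0.95 [229.5 197.4] [ 0.3696 -0.1314  0.073 ]
scene knob 0.87 [284.8 182.7] [ 0.4508 -0.0125  0.073 ]
scene knob 0.65 [287.5 238.8] [ 0.5671 -0.1562  0.073 ]
scene lever_grip 0.68 [285.6 193.5] [ 0.4679 -0.033   0.06  ]
scene carrier 0.91 [218.5 236.4] [ 0.4137 -0.2222  0.044 ]
scene carrier 0.88 [261.5 170.7] [0.3463 0.015  0.044 ]
scene carrier 0.61 [317.  223.1] [ 0.5823 -0.0601  0.044 ]
scene fixture 0.94 [329.  219.9] [ 0.5812 -0.0016  0.    ]
scene fixture 0.41 [335.5 196.2] [0.5494 0.0826 0.    ]
scene home 0.94 [331.1 210.8] [ 0.5891 -0.0066  0.044 ]
0.9 [ 0.2287 -0.5002  0.1976] [ 3.0696  0.6684 -0.    ] 0.0188
```

```bash
python3 - <<'E'
import cv2
t=cv2.imread("pics/top1.png")[110:310,190:450]; s=cv2.imread("pics/scene1.png")[110:310,170:430]
cv2.imwrite("pics/t1c.png",cv2.resize(t,None,fx=3,fy=3,interpolation=2)); cv2.imwrite("pics/s1c.png",cv2.resize(s,None,fx=3,fy=3,interpolation=2))
E
```

```text
(no output)
```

View pics/t1c.png

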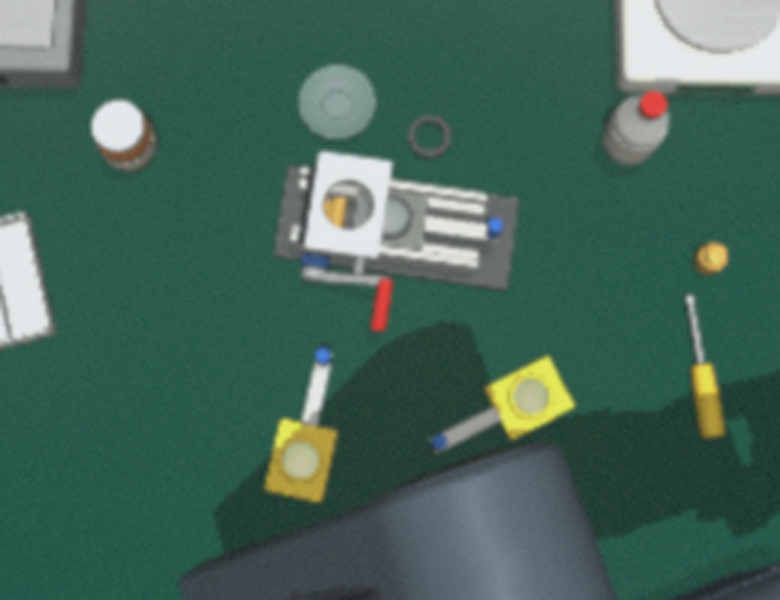

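View pics/s1c.png

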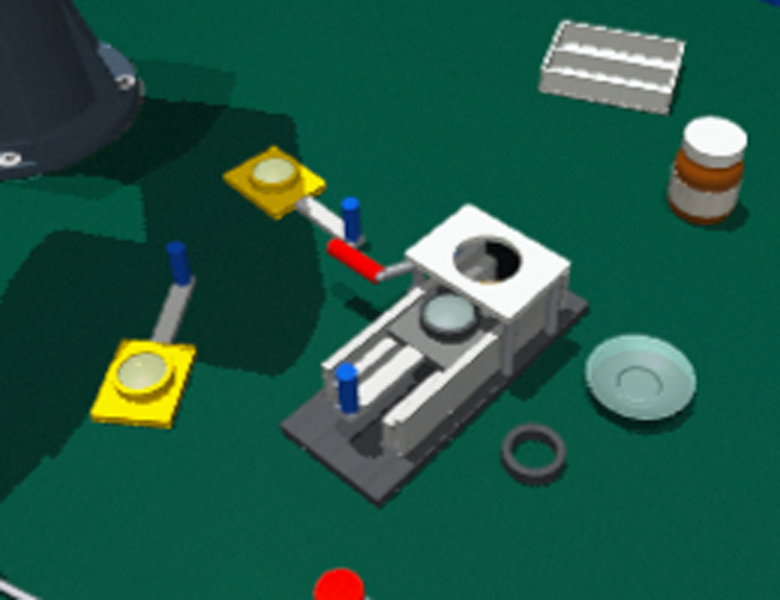

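The top view shows the fixture with its blue knob near px (355,186), the red handle at (317,212) and the lamp centre at (306,178). The scene view puts the knob near (285,239) and the handle at (286,194). Two yellow look-alikes lie on the robot side and can be ignored.

```bash
python3 - <<'E'
from h import *
np.set_printoptions(precision=4,suppress=True)
P=dict(knob=([356.2,183.9],[287.5,238.8]),grip=([315.4,211],[285.6,193.5]),stop=([294.8,180.2],[342.6,195.5]),home=([301.2,182.7],[331.1,210.8]),lamp=([304.5,178.4],[332.5,194.7]),fix=([306.1,182.8],[329,219.9]))
for k,(a,b) in P.items(): print(k,*tri(ray("top",a),ray("scene",b)))
# base plate corners from top crop, z=.012
for p in [(280,255),(508,287),(518,198),(290,166)]: print(atz("top",(190+p[0]/3,110+p[1]/3),.012))
# lamp corners z=.09
for p in [(318,152),(392,160),(382,258),(305,250)]: print(atz("top",(190+p[0]/3,110+p[1]/3),.09))
# handle ends
for p in [(386,282),(377,328)]: print(atz("top",(190+p[0]/3,110+p[1]/3),.06))
E
```

```text
knob [ 0.5685 -0.1612  0.0784] 0.0046059512177859824
grip [ 0.4735 -0.0329  0.0644] 0.00874805442083464
stop [0.5861 0.0441 0.053 ] 0.010214654714889563
home [0.5789 0.0179 0.0172] 0.007108944658647284
lamp [0.5818 0.0081 0.0843] 0.0011313314904387878
fix [ 0.583   0.0015 -0.0007] 0.0065652551234211005
[0.5387 0.0807 0.012 ]
[ 0.5057 -0.1796  0.012 ]
[ 0.6099 -0.1916  0.012 ]
[0.6438 0.0721 0.012 ]
[0.6398 0.0368 0.09  ]
[ 0.6319 -0.0448  0.09  ]
[ 0.522  -0.0353  0.09  ]
[0.5295 0.0484 0.09  ]
[ 0.5009 -0.0403  0.06  ]
[ 0.4496 -0.0311  0.06  ]
```

>>> drive_tool(
  rows=[
    [0.042, 0.042, 0, 0, 0, -0.069],
    [0.042, 0.042, 0, 0, 0, -0.069],
    [0.042, 0.042, 0, 0, 0, -0.069],
    [0.042, 0.042, 0, 0, 0, -0.069],
    [0.042, 0.042, 0, 0, 0, -0.069],
    [0.042, 0.042, 0, 0, 0, -0.069],
    [0.042, 0.042, 0, 0, 0, -0.069],
    [0.042, 0.042, 0, 0, 0, -0.069],
  ],
  grip=1,
  newtons=15,
)

```text
t: 1.9
ee_pos: [0.566, -0.1626, 0.1978]
eef_rot: [3.135, -0.197, 0.001]
wrist_force: [-0.2, -0.6, 0.9]
gripper_width: 0.0928
finger_force: 0.0
```

```bash
python3 - <<'E'
from h import *
np.set_printoptions(precision=4,suppress=True)
s=env.read_state(); print(s["t"],s["ee_pos"],R.from_rotvec(s["eef_rot"]).as_matrix()[:,1],s["wrist_force"])
C=cams.get_calibration("wrist"); im=cams.get_image("wrist"); cv2.imwrite("pics/w1.png",im)
for k,z in dict(knob=.073,lever_grip=.06,end_stop=.06,ring_lamp=.09,lever_hinge=.023,carrier=.044).items():
    for r in cams.spot_point("wrist",k)[:3]: print(k,round(r["score"],2),np.round(r["pixel"],1),atz("wrist",r["pixel"],z,C))
E
```

```text
1.9 [ 0.566  -0.1626  0.1978] [-0.1251 -0.9921  0.0002] [-0.163  -0.5653  0.8539]
knob 0.82 [306.7 327.9] [ 0.3734 -0.1148  0.073 ]
knob 0.69 [322.  185.8] [ 0.562  -0.1598  0.073 ]
knob 0.44 [174.7  70.6] [ 0.7089 -0.0208  0.073 ]
lever_grip 0.71 [174.   71.2] [ 0.711  -0.0135  0.06  ]
end_stop 0.73 [157.2 179.3] [0.5923 0.0356 0.06  ]
end_stop 0.39 [486.2 239.1] [ 0.4629 -0.3582  0.06  ]
ring_lamp 0.81 [171.9 189.6] [0.5837 0.0005 0.09  ]
lever_hinge 0.66 [ 43.2 242.5] [0.5095 0.3767 0.023 ]
carrier 0.78 [366.1 280.7] [ 0.4196 -0.1989  0.044 ]
carrier 0.69 [222.9 330.9] [0.348  0.0199 0.044 ]
carrier 0.59 [225.8 176.5] [ 0.5797 -0.0483  0.044 ]
```

View pics/w1.png

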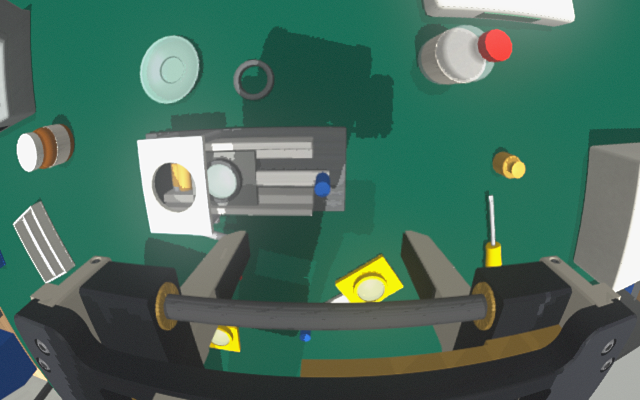

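The wrist view shows the blue knob at (322,186), between the fingers and within a few mm of the axis estimate. I'll descend and grip.

>>> drive_tool(
  rows=[
    [-0.004, 0.003, -0.023, 0, 0, 0],
    [0, 0, -0.023, 0, 0, 0],
    [0, 0, -0.023, 0, 0, 0],
    [0, 0, -0.023, 0, 0, 0],
    [0, 0, -0.023, 0, 0, 0],
    [0, 0, -0.023, 0, 0, 0],
    [0, 0, 0, 0, 0, 0],
    [0, 0, 0, 0, 0, 0],
  ],
)

```text
t: 3.25
ee_pos: [0.5609, -0.1619, 0.0607]
eef_rot: [3.135, -0.195, 0.002]
wrist_force: [-0.4, -0.0, -0.3]
gripper_width: 0.0933
finger_force: 0.0
```

>>> drive_tool(
  rows=[
    [0, 0, 0, 0, 0, 0],
    [0, 0, 0, 0, 0, 0],
    [0, 0, 0, 0, 0, 0],
    [0, 0, 0, 0, 0, 0],
    [0, 0, 0, 0, 0, 0],
    [0, 0, 0, 0, 0, 0],
    [0, 0, 0, 0, 0, 0],
    [0, 0, 0, 0, 0, 0],
  ],
  grip=0,
  newtons=10,
)

```text
t: 4.25
ee_pos: [0.5607, -0.1611, 0.0596]
eef_rot: [-3.135, 0.194, 0.0]
wrist_force: [0.1, 0.7, 0.1]
gripper_width: 0.0177
finger_force: 0.7
```

>>> drive_tool(
  rows=[
    [0, 0, 0, 0, 0, 0],
    [0, 0, 0, 0, 0, 0],
    [0.0008, 0.0066, 0, 0, 0, 0],
    [0.0008, 0.0066, 0, 0, 0, 0],
    [0.0008, 0.0066, 0, 0, 0, 0],
    [0.0008, 0.0066, 0, 0, 0, 0],
    [0.0008, 0.0066, 0, 0, 0, 0],
    [0.0008, 0.0066, 0, 0, 0, 0],
  ],
)

```text
t: 5.25
ee_pos: [0.5655, -0.1211, 0.0596]
eef_rot: [3.136, -0.193, -0.0]
wrist_force: [0.1, -1.4, -0.0]
gripper_width: 0.0156
finger_force: 10.0
```

>>> drive_tool(
  rows=[
    [0.0003, 0.002, 0, 0, 0, 0],
    [0.0003, 0.002, 0, 0, 0, 0],
    [0.0003, 0.002, 0, 0, 0, 0],
    [0.0003, 0.002, 0, 0, 0, 0],
    [0, 0, 0, 0, 0, 0],
    [0, 0, 0, 0, 0, 0],
    [0, 0, 0, 0, 0, 0],
    [0, 0, 0, 0, 0, 0],
  ],
)

```text
t: 6.25
ee_pos: [0.5667, -0.1135, 0.0596]
eef_rot: [-3.135, 0.193, 0.0]
wrist_force: [0.9, 2.0, -1.2]
gripper_width: 0.0154
finger_force: 10.0
```

>>> drive_tool(
  rows=[
    [0.0003, 0.002, 0, 0, 0, 0],
    [0.0003, 0.002, 0, 0, 0, 0],
    [0, 0.001, 0, 0, 0, 0],
    [0, 0.001, 0, 0, 0, 0],
    [0, 0, 0, 0, 0, 0],
    [0, 0, 0, 0, 0, 0],
    [0, 0, 0, 0, 0, 0],
    [0, 0, 0, 0, 0, 0],
  ],
)

```text
t: 7.25
ee_pos: [0.5674, -0.1107, 0.0603]
eef_rot: [3.131, -0.193, 0.002]
wrist_force: [-5.3, -19.6, 3.3]
gripper_width: 0.0169
finger_force: 10.0
```

>>> drive_tool(
  rows=[
    [0, 0, 0, 0, 0, 0],
    [0, 0, 0, 0, 0, 0],
    [0, 0, 0, 0, 0, 0],
    [0, 0, 0, 0, 0, 0],
    [0, 0, 0, 0, 0, 0],
    [0, 0, 0, 0, 0, 0],
    [0, 0, 0.01, 0, 0, 0],
    [0, 0, 0.02, 0, 0, 0],
  ],
  grip=1,
)

```text
t: 8.25
ee_pos: [0.567, -0.1075, 0.09]
eef_rot: [-3.135, 0.193, 0.002]
wrist_force: [0.5, -0.1, -0.0]
gripper_width: 0.091
finger_force: 0.0
```

>>> drive_tool(
  rows=[
    [0, 0, 0.03, 0, 0, 0],
    [0, 0, 0.04, 0, 0, 0],
    [0, 0, 0.04, 0, 0, 0],
    [-0.03, 0.015, 0, 0, 0, 0],
    [-0.04, 0.02, 0, 0, 0, 0],
    [-0.04, 0.02, 0, 0, 0, 0],
    [-0.04, 0.02, 0, 0, 0, 0],
    [0, 0, 0, 0, 0, 0],
  ],
)

```text
t: 9.25
ee_pos: [0.4156, -0.0317, 0.2004]
eef_rot: [3.136, -0.192, 0.001]
wrist_force: [0.5, -0.4, -0.3]
gripper_width: 0.093
finger_force: 0.0
```

```bash
python3 - <<'E'
from h import *
np.set_printoptions(precision=4,suppress=True)
s=env.read_state(); print(s["t"],s["ee_pos"],s["wrist_force"])
C=cams.get_calibration("wrist"); im=cams.get_image("wrist"); cv2.imwrite("pics/w2.png",im)
im=cams.get_image("scene"); cv2.imwrite("pics/s2.png",cv2.resize(im[130:290,210:420],None,fx=3,fy=3)); cams.get_image("top")
for cam in("wrist","scene","top"):
  for k,z in dict(knob=.073,lever_grip=.06,ring_lamp=.09,lever_hinge=.023,carrier=.044,home=.044).items():
    for r in cams.spot_point(cam,k)[:3]: print(cam,k,round(r["score"],2),np.round(r["pixel"],1),atz(cam,r["pixel"],z,C if cam=="wrist" else None))
E
```

```text
9.25 [ 0.4156 -0.0317  0.2004] [ 0.525  -0.4229 -0.3436]
wrist knob 0.76 [383.8  24.7] [ 0.5708 -0.1111  0.073 ]
wrist knob 0.7 [276.  171.5] [0.4323 0.017  0.073 ]
wrist knob 0.55 [390.9 226.7] [ 0.3546 -0.0991  0.073 ]
wrist lever_grip 0.58 [320.9 120.8] [ 0.4776 -0.0359  0.06  ]
wrist carrier 0.79 [276.1  31.6] [0.5831 0.0005 0.044 ]
wrist carrier 0.58 [275.6 247.7] [0.3305 0.0401 0.044 ]
wrist home 0.7 [559.7  59.1] [ 0.5414 -0.3635  0.044 ]
scene knob 0.93 [229.7 198.6] [ 0.373  -0.1343  0.073 ]
scene knob 0.61 [298.8 226.1] [ 0.5664 -0.112   0.073 ]
scene knob 0.61 [284.2 183.4] [ 0.4511 -0.0155  0.073 ]
scene lever_grip 0.58 [286.2 196.2] [ 0.4751 -0.04    0.06  ]
scene ring_lamp 0.8 [333.9 194.6] [0.5878 0.0057 0.09  ]
scene carrier 0.93 [218.1 235.8] [ 0.4116 -0.2214  0.044 ]
scene carrier 0.7 [262.5 174.4] [0.3586 0.0045 0.044 ]
scene carrier 0.56 [330.7 209.7] [ 0.5863 -0.004   0.044 ]
scene home 0.81 [332.5 212.6] [ 0.5953 -0.0099  0.044 ]
top knob 0.77 [335.6 256.2] [ 0.3298 -0.0966  0.073 ]
top knob 0.61 [341.4 183.5] [ 0.5686 -0.1144  0.073 ]
top lever_hinge 0.38 [235.1 157.9] [0.6647 0.2507 0.023 ]
top carrier 0.89 [309.8 184. ] [ 0.5717 -0.0097  0.044 ]
top carrier 0.7 [365.5 240. ] [ 0.386  -0.1961  0.044 ]
top carrier 0.68 [419.7 234.8] [ 0.4059 -0.3748  0.044 ]
top home 0.84 [302.  184.5] [0.5695 0.0166 0.044 ]
```

View pics/w2.png

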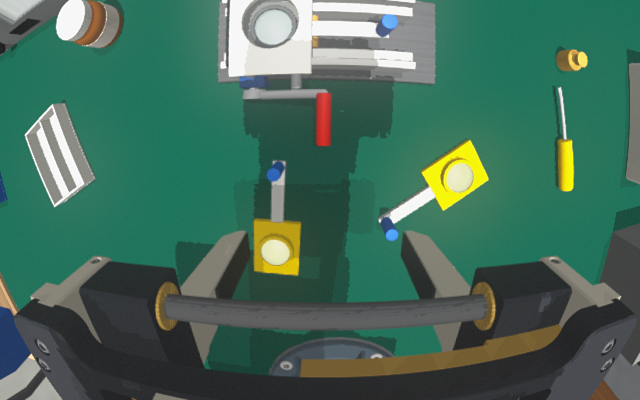

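View pics/s2.png

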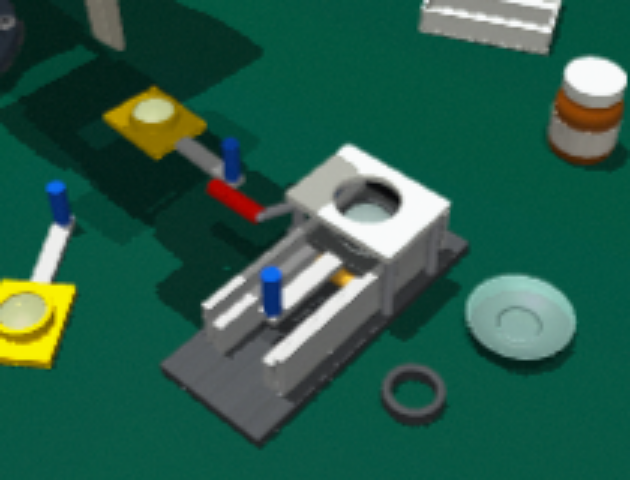

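```bash
python3 - <<'E'
from h import *
np.set_printoptions(precision=4,suppress=True)
u=np.array([.122,.9925]);v=np.array([-.9925,.122]);O=np.array([.581,.001])
f=lambda p:(u@(p[:2]-O),v@(p[:2]-O),p[2])
for a in([322,119],[323,120]):
  for b in([286.2,196.2],[286.5,195.5]):
    p,e=tri(ray("wrist",a),ray("scene",b)); print("grip",p,e,np.round(f(p),4))
for px in([252,94],[247,94]): print("hinge",np.round(f(atz("wrist",px,.023)),4),np.round(f(atz("wrist",px,.03)),4))
for px in([317,93],[331,93],[317,145],[331,145]): print(np.round(f(atz("wrist",px,.06)),4))
E
```

```text
grip [ 0.4789 -0.04    0.0622] 0.0057932785049394295 [-0.0532  0.0963  0.0622]
grip [ 0.4794 -0.0398  0.0648] 0.004989912627638242 [-0.0529  0.0959  0.0648]
grip [ 0.4783 -0.0405  0.0622] 0.004321817973688226 [-0.0537  0.0969  0.0622]
grip [ 0.4788 -0.0402  0.0648] 0.003530156097453983 [-0.0534  0.0964  0.0648]
hinge [0.0312 0.0651 0.023 ] [0.0295 0.0653 0.03  ]
hinge [0.0372 0.0647 0.023 ] [0.0355 0.0649 0.03  ]
[-0.046   0.0671  0.06  ]
[-0.0605  0.0671  0.06  ]
[-0.0457  0.122   0.06  ]
[-0.0605  0.122   0.06  ]
```

The wrist view shows the red handle centred at (323,119) with its hinge end near (252,94). The scene view shows the carrier under the lamp and the knob inside the channel. I'll go to the handle.

>>> drive_tool(
  rows=[
    [0.031, -0.004, 0, 0, 0, 0],
    [0.031, -0.004, -0.02, 0, 0, 0],
    [0, 0, -0.03, 0, 0, 0],
    [0, 0, -0.03, 0, 0, 0],
    [0, 0, -0.03, 0, 0, 0],
    [0, 0, -0.03, 0, 0, 0],
    [0, 0, -0.018, 0, 0, 0],
    [0, 0, 0, 0, 0, 0],
  ],
)

```text
t: 11.3
ee_pos: [0.4786, -0.0405, 0.0407]
eef_rot: [-3.135, 0.193, 0.004]
wrist_force: [0.4, -0.2, -0.5]
gripper_width: 0.0931
finger_force: 0.0
```

>>> drive_tool(
  rows=[
    [0, 0, 0, 0, 0, 0],
    [0, 0, 0, 0, 0, 0],
    [0, 0, 0, 0, 0, 0],
    [0, 0, 0, 0, 0, 0],
    [0, 0, 0, 0, 0, 0],
    [0, 0, 0, 0, 0, 0],
    [0, 0, 0, 0, 0, 0],
    [0, 0, 0, 0, 0, 0],
  ],
  grip=0,
  newtons=25,
)

```text
t: 12.3
ee_pos: [0.4793, -0.0404, 0.0416]
eef_rot: [-3.135, 0.194, 0.0]
wrist_force: [1.1, 2.2, 0.1]
gripper_width: 0.0177
finger_force: 1.3
```

>>> drive_tool(
  rows=[
    [0, 0, 0, 0, 0, 0],
    [0, 0, 0, 0, 0, 0],
    [0, 0, 0, 0, 0, 0],
    [0, 0, 0, 0, 0, 0],
    [0, 0, 0, 0, 0, 0],
    [0, 0, 0, 0, 0, 0],
    [0, 0, 0, 0, 0, 0],
    [0, 0, 0, 0, 0, 0],
  ],
)

```text
t: 13.3
ee_pos: [0.4794, -0.0406, 0.0417]
eef_rot: [3.136, -0.193, 0.0]
wrist_force: [1.6, -0.3, 0.5]
gripper_width: 0.0006
finger_force: 0.6
```

```bash
python3 - <<'E'
from h import *
np.set_printoptions(precision=4,suppress=True)
s=env.read_state(); print(s["t"],s["ee_pos"])
a=cams.get_image("wrist"); b=cams.get_image("scene")[130:290,210:420]
cv2.imwrite("pics/s3.png",cv2.resize(b,None,fx=3,fy=3))
u=np.array([.122,.9925]);v=np.array([-.9925,.122]);O=np.array([.581,.001])
g=s["ee_pos"]+np.r_[0,0,.0188]; print("grasp fix",u@(g[:2]-O),v@(g[:2]-O),g[2])
for r in cams.spot_point("scene","lever_grip")[:2]+cams.spot_point("scene","knob")[:3]: print(r)
E
```

```text
13.3 [ 0.4794 -0.0406  0.0417]
grasp fix -0.053713428620959014 0.09580264507033436 0.06046451873498075
{'pixel': [285.6, 194.6], 'score': 0.65}
{'pixel': [230.9, 198.0], 'score': 0.66}
{'pixel': [286.5, 180.8], 'score': 0.58}
{'pixel': [301.0, 226.5], 'score': 0.56}
```

View pics/s3.png

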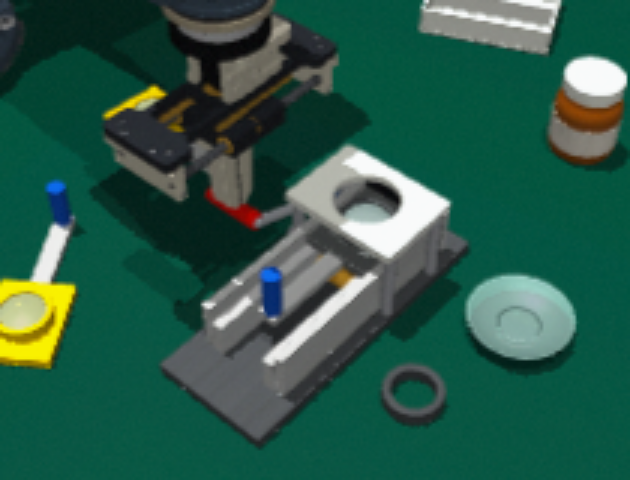

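```bash
python3 - <<'E'
from h import *
np.set_printoptions(precision=4,suppress=True)
u=np.array([.122,.9925]);v=np.array([-.9925,.122]);O=np.array([.581,.001])
def pr(cam,p):
    c=cams.get_calibration(cam); f=200/np.tan(np.radians(c["vertical_fov"]/2))
    q=cv2.Rodrigues(np.array(c["rvec"],float))[0]@p+np.array(c["tvec"]).ravel(); return f*q[:2]/q[2]+[c["cx"],c["cy"]]
s=env.read_state(); e=np.array(s["ee_pos"])
print("tip",(pr("scene",e)-[210,130])*3, "z+50",(pr("scene",e+[0,0,.05])-[210,130])*3)
for th in(0.1,.2,.3,.4,.5,.6):
  for dv in(-.026,0,.024):
    x=.029-.09*np.cos(th); p=np.r_[O+u*x+v*(.096+dv),.023+.09*np.sin(th)]
    print(th,dv,(pr("scene",p)-[210,130])*3)
im=cams.get_image("scene")
cv2.imwrite("pics/s4.png",cv2.resize(im[170:220,260:320],(720,600),interpolation=2))
E
```

```text
tip [233.3311 216.1989] z+50 [230.1151 173.7516]
0.1 -0.026 [250.3589 242.7853]
0.1 0 [228.2523 228.2973]
0.1 0.024 [208.3365 215.245 ]
0.2 -0.026 [251.0103 234.7057]
0.2 0 [228.763  220.2336]
0.2 0.024 [208.7233 207.1976]
0.3 -0.026 [252.3985 226.1002]
0.3 0 [230.0139 211.6603]
0.3 0.024 [209.8532 198.655 ]
0.4 -0.026 [254.5187 217.0646]
0.4 0 [232.0019 202.673 ]
0.4 0.024 [211.7244 189.7127]
0.5 -0.026 [257.3553 207.7037]
0.5 0 [234.7129 193.376 ]
0.5 0.024 [214.3244 180.4745]
0.6 -0.026 [260.8815 198.13  ]
0.6 0 [238.122  183.8808]
0.6 0.024 [217.6296 171.051 ]
```

View pics/s4.png

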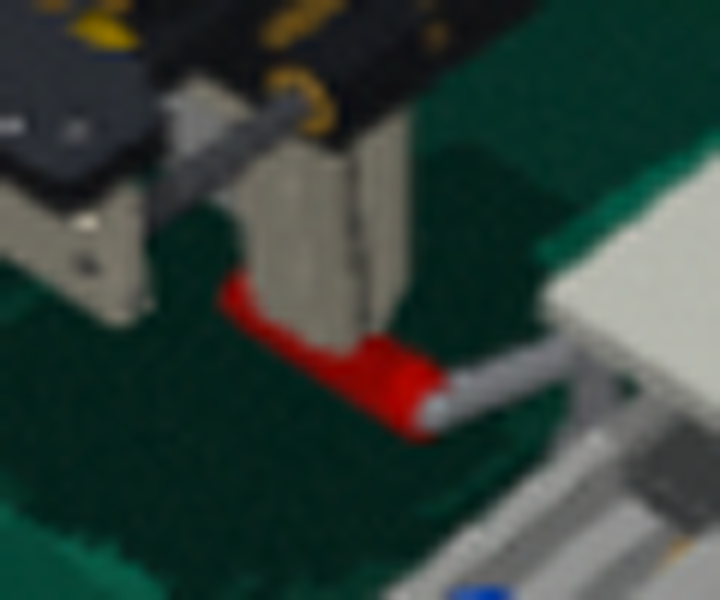

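The close-up shows the shut fingertips ending at the handle's upper edge, with the bar in front of them, so the bar isn't gripped. I'll lift, back off and look again.

>>> drive_tool(
  rows=[
    [0, 0, 0.03, 0, 0, 0],
    [0, 0, 0.04, 0, 0, 0],
    [0, 0, 0.04, 0, 0, 0],
    [-0.03, 0, 0.03, 0, 0, 0],
    [-0.03, 0, 0, 0, 0, 0],
    [0, 0, 0, 0, 0, 0],
    [0, 0, 0, 0, 0, 0],
    [0, 0, 0, 0, 0, 0],
  ],
  newtons=25,
)

```text
t: 14.55
ee_pos: [0.4198, -0.0406, 0.1814]
eef_rot: [-3.136, 0.193, 0.001]
wrist_force: [0.1, -0.8, 0.2]
gripper_width: 0.0006
finger_force: 0.0
```

```bash
python3 - <<'E'
from h import *
np.set_printoptions(precision=4,suppress=True)
s=env.read_state(); print(s["t"],s["ee_pos"],s["gripper_width"])
C=cams.get_calibration("wrist"); im=cams.get_image("wrist"); sc=cams.get_image("scene"); tp=cams.get_image("top")
def red(im,roi):
    x0,y0,x1,y1=roi; h=cv2.cvtColor(im[y0:y1,x0:x1],cv2.COLOR_BGR2HSV)
    m=(((h[...,0]<8)|(h[...,0]>172))&(h[...,1]>170)&(h[...,2]>70)).astype(np.uint8)
    n,l,st,ce=cv2.connectedComponentsWithStats(m); i=1+np.argmax(st[1:,4])
    return ce[i]+[x0,y0],cv2.minAreaRect(np.argwhere(l==i)[:,::-1].astype(np.float32)+np.float32([x0,y0]))
a=red(im,(200,60,450,300)); b=red(sc,(255,160,310,220)); t=red(tp,(295,195,335,230))
print(a,b,t,sep="\n")
u=np.array([.122,.9925]);v=np.array([-.9925,.122]);O=np.array([.581,.001])
W,S,T=ray("wrist",a[0],C),ray("scene",b[0]),ray("top",t[0])
for n,(p,q) in dict(ws=(W,S),wt=(W,T),st=(S,T)).items():
    p,e=tri(p,q); print(n,p,e,u@(p[:2]-O),v@(p[:2]-O))
p=np.array([.477,-.042,.062])
q=im.copy(); cv2.imwrite("pics/w3.png",q)
E
```

```text
14.55 [ 0.4198 -0.0406  0.1814] 0.0006272668167967317Traceback (most recent call last):
  File "<stdin>", line 10, in <module>
  File "<stdin>", line 8, in red
    return _wrapfunc(a, 'argmax', axis=axis, out=out, **kwds)
    return bound(*args, **kwds)
ValueError: attempt to get argmax of an empty sequence
```

```bash
cat >> h.py <<'E'
u=np.array([.122,.9925]);v=np.array([-.9925,.122]);O=np.array([.581,.001])
def red(im,roi):
    x0,y0,x1,y1=roi; h=cv2.cvtColor(im[y0:y1,x0:x1],cv2.COLOR_BGR2HSV)
    m=(((h[...,0]<8)|(h[...,0]>172))&(h[...,1]>150)&(h[...,2]>50)).astype(np.uint8)
    n,l,st,ce=cv2.connectedComponentsWithStats(m)
    if n<2: return None
    i=1+np.argmax(st[1:,4])
    return ce[i]+[x0,y0],cv2.minAreaRect(np.argwhere(l==i)[:,::-1].astype(np.float32)+np.float32([x0,y0]))
E
python3 - <<'E'
from h import *
np.set_printoptions(precision=4,suppress=True)
C=cams.get_calibration("wrist"); im=cams.get_image("wrist"); sc=cams.get_image("scene"); tp=cams.get_image("top")
D=dict(wrist=red(im,(150,0,450,300)),scene=red(sc,(255,160,310,220)),top=red(tp,(295,195,335,230)))
Rr={}
for k,d in D.items():
    print(k,d)
    if d: Rr[k]=ray(k,d[0],C if k=="wrist" else None)
import itertools
for a,b in itertools.combinations(Rr,2):
    p,e=tri(Rr[a],Rr[b]); print(a,b,p,e,u@(p[:2]-O),v@(p[:2]-O))
cv2.imwrite("pics/w3.png",np.hstack([im[:260,170:470],sc[100:360,230:380]])) 
E
```

```text
wrist (array([317.0184, 124.9313]), ((317.0, 125.0), (54.0, 14.0), 90.0))
scene (array([287.0161, 198.121 ]), ((287.4615478515625, 198.3076934814453), (21.0786075592041, 6.101701259613037), 33.6900634765625))
top None
wrist scene [ 0.4785 -0.0409  0.0558] 0.0006531065631921148 -0.05410556466284469 0.09662134970634467
```

View pics/w3.png

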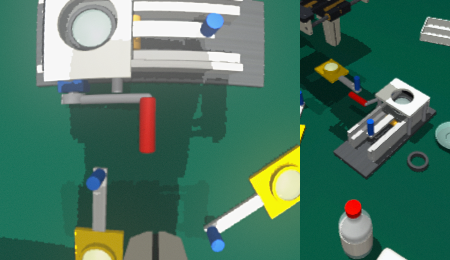

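The wrist crop shows the handle still in place at (317,125) full-frame, bar centre about z = 0.056. While closing, the fingers must have pushed the lever downward out of the grip. I'll bias the grip along +slide so that closing lifts the bar instead.

>>> drive_tool(
  rows=[
    [0.03, 0.002, 0, 0, 0, 0],
    [0.029, 0.003, 0, 0, 0, 0],
    [0, 0, 0, 0, 0, 0],
    [0, 0, 0, 0, 0, 0],
    [0, 0, 0, 0, 0, 0],
    [0, 0, 0, 0, 0, 0],
    [0, 0, -0.02, 0, 0, 0],
    [0, 0, -0.03, 0, 0, 0],
  ],
  grip=1,
)

```text
t: 15.85
ee_pos: [0.4787, -0.0357, 0.1318]
eef_rot: [3.135, -0.194, 0.003]
wrist_force: [-0.2, 0.8, -0.0]
gripper_width: 0.0762
finger_force: 0.0
```

>>> drive_tool(
  rows=[
    [0, 0, -0.03, 0, 0, 0],
    [0, 0, -0.03, 0, 0, 0],
    [0, 0, -0.02, 0, 0, 0],
    [0, 0, -0.009, 0, 0, 0],
    [0, 0, 0, 0, 0, 0],
    [0, 0, 0, 0, 0, 0],
    [0, 0, 0, 0, 0, 0],
    [0, 0, 0, 0, 0, 0],
  ],
)

```text
t: 16.85
ee_pos: [0.4785, -0.0356, 0.043]
eef_rot: [3.136, -0.193, 0.001]
wrist_force: [-0.8, 0.1, 0.4]
gripper_width: 0.0933
finger_force: 0.0
```

>>> drive_tool(
  rows=[
    [0, 0, 0, 0, 0, 0],
    [0, 0, 0, 0, 0, 0],
    [0, 0, 0, 0, 0, 0],
    [0, 0, 0, 0, 0, 0],
    [0, 0, 0, 0, 0, 0],
    [0, 0, 0, 0, 0, 0],
    [0, 0, 0, 0, 0, 0],
    [0, 0, 0, 0, 0, 0],
  ],
  grip=0.1,
  newtons=25,
)

```text
t: 17.85
ee_pos: [0.4783, -0.0356, 0.0427]
eef_rot: [-3.136, 0.193, -0.0]
wrist_force: [0.7, -1.0, -0.5]
gripper_width: 0.0176
finger_force: 0.0
```

>>> drive_tool(
  rows=[
    [0, 0, 0, 0, 0, 0],
    [0, 0, 0, 0, 0, 0],
    [0, 0, 0, 0, 0, 0],
    [0, 0, 0, 0, 0, 0],
    [0, 0, 0, 0, 0, 0],
    [0, 0, 0, 0, 0, 0],
    [0, 0, 0, 0, 0, 0],
    [0, 0, 0, 0, 0, 0],
  ],
)

```text
t: 18.85
ee_pos: [0.4783, -0.0356, 0.0426]
eef_rot: [-3.136, 0.193, 0.0]
wrist_force: [-1.0, 0.0, -0.7]
gripper_width: 0.0094
finger_force: 0.0
```

```bash
python3 - <<'E'
from h import *
np.set_printoptions(precision=4,suppress=True)
im=cams.get_image("scene"); print(red(im,(255,160,310,220)))
tp=cams.get_image("top"); w=cams.get_image("wrist")
print(red(tp,(280,195,335,240)),red(w,(150,0,450,300)))
cv2.imwrite("pics/s5.png",np.hstack([cv2.resize(im[165:225,260:320],(480,480),interpolation=2),w[:400:,200:500][:300].repeat(1,0) if 0 else cv2.resize(w[100:300,240:400],(320,480))[:480]]))
E
```

```text
(array([288.506 , 199.8313]), ((287.38232421875, 198.52938842773438), (20.751327514648438, 6.345447540283203), 30.963754653930664))
None (array([329.6327, 231.0869]), ((330.798095703125, 235.8457489013672), (25.6444149017334, 86.5499038696289), 2.385944128036499))
```

View pics/s5.png

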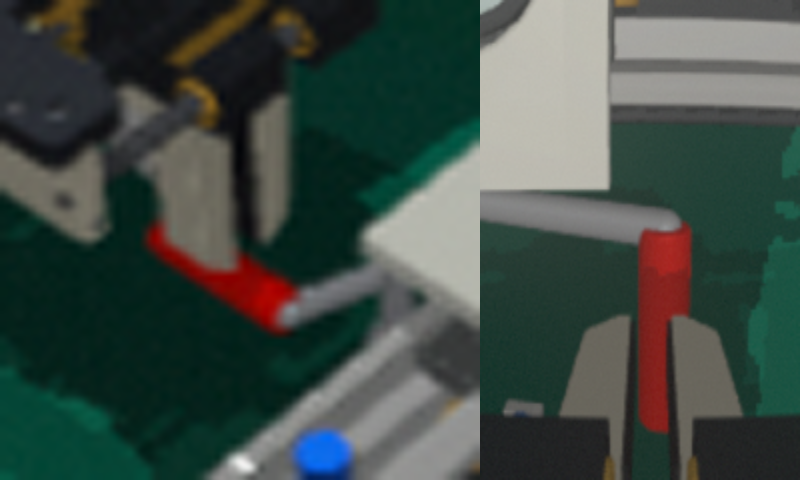

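```bash
python3 - <<'E'
from h import *
np.set_printoptions(precision=4,suppress=True)
c=cams.get_calibration("wrist"); f=200/np.tan(np.radians(c["vertical_fov"]/2))
s=env.read_state(); print(s["t"],s["ee_pos"],"f",f,c["cx"],c["cy"])
o,d=ray("wrist",(332.5,200)); print("cam",o,d)
o2,d2=ray("scene",(295.6,203.7)); p,e=tri((o,d),(o2,d2)); print("inner",p,e,u@(p[:2]-O),v@(p[:2]-O)); print("scene cam",o2,d2)
for w in(24,25,26,27): D=.016/(w/f); print(w,D,o+d*D)
M=cv2.Rodrigues(np.array(c["rvec"],float))[0]
def wp(p):
    q=M@p+np.array(c["tvec"]).ravel(); r=np.linalg.norm(q[:2]); a=np.arctan2(r,q[2]); return f*a*q[:2]/r+[c["cx"],c["cy"]]
print("tip",wp(np.array(s["ee_pos"])))
for dz in(0,.02,.04): print(dz,[wp(np.array(s["ee_pos"])+np.r_[u*k,0]*1+[0,0,dz]) for k in(-.0047,.0047)])
for z in(.03,.04,.05,.06): print(z,[wp(np.r_[O+u*-.054+v*(.096+k),z]) for k in(-.026,0,.024)])
E
```

```text
19.0 [ 0.4783 -0.0356  0.0426] f 309.70691628693146 325.01233755780146 194.4070471238854
cam [ 0.5612 -0.0467  0.2282] [-0.317   0.0151 -0.9483]
inner [ 0.5046 -0.0434  0.0535] 0.0036048896362036367 -0.05337358128285128 0.07040046234802369
scene cam [ 0.8999 -0.5436  0.7089] [-0.4305  0.5477 -0.7174]
24 0.20647127752462097 [ 0.4958 -0.0436  0.0324]
25 0.19821242642363615 [ 0.4984 -0.0437  0.0402]
26 0.1905888715611886 [ 0.5008 -0.0439  0.0475]
27 0.18353002446632977 [ 0.503  -0.044   0.0542]
tip [323.7752 231.4395]
0 [array([330.9426, 231.4242]), array([316.6093, 231.4416])]
0.02 [array([331.5338, 245.1485]), array([315.7733, 245.1646])]
0.04 [array([332.2429, 261.7894]), array([314.7706, 261.8025])]
0.03 [array([331.4596, 185.7902]), array([331.273 , 221.9745]), array([331.0696, 252.5578])]
0.04 [array([331.7743, 190.0889]), array([331.5577, 227.7489]), array([331.3246, 259.3242])]
0.05 [array([332.1202, 194.8284]), array([331.8677, 234.0626]), array([331.5996, 266.6586])]
0.06 [array([332.5021, 200.0774]), array([332.2061, 240.9885]), array([331.8967, 274.6263])]
```

The wrist view shows the bar under the fingertips, right of the gap, so the pads only reach its top. I'll open, go about 18 mm lower and close.

>>> drive_tool(
  rows=[
    [0, 0, 0, 0, 0, 0],
    [0, 0, 0, 0, 0, 0],
    [0, 0, 0, 0, 0, 0],
    [0, 0, 0, 0, 0, 0],
    [0, 0, 0, 0, 0, 0],
    [0, -0.001, -0.006, 0, 0, 0],
    [0, -0.001, -0.006, 0, 0, 0],
    [0, 0, -0.006, 0, 0, 0],
  ],
  grip=0.8,
)

```text
t: 20.0
ee_pos: [0.4782, -0.0377, 0.024]
eef_rot: [-3.136, 0.194, 0.001]
wrist_force: [-0.1, -0.1, -1.1]
gripper_width: 0.0739
finger_force: 0.0
```

>>> drive_tool(
  rows=[
    [0, 0, 0, 0, 0, 0],
    [0, 0, 0, 0, 0, 0],
    [0, 0, 0, 0, 0, 0],
    [0, 0, 0, 0, 0, 0],
    [0, 0, 0, 0, 0, 0],
    [0, 0, 0, 0, 0, 0],
    [0, 0, 0, 0, 0, 0],
    [0, 0, 0, 0, 0, 0],
  ],
  grip=0.05,
  newtons=25,
)

```text
t: 21.0
ee_pos: [0.4782, -0.0393, 0.025]
eef_rot: [3.133, -0.192, -0.0]
wrist_force: [-3.8, -16.5, 6.2]
gripper_width: 0.0153
finger_force: 25.0
```

>>> drive_tool(
  rows=[
    [0, 0, 0, 0, 0, 0],
    [0, 0, 0, 0, 0, 0],
    [0, 0, 0, 0, 0, 0],
    [0, 0, 0, 0, 0, 0],
    [0, 0, 0, 0, 0, 0],
    [0, 0, 0, 0, 0, 0],
    [0, 0, 0, 0, 0, 0],
    [0, 0, 0, 0, 0, 0],
  ],
)

```text
t: 22.0
ee_pos: [0.4781, -0.0393, 0.025]
eef_rot: [3.133, -0.192, -0.0]
wrist_force: [-5.3, -15.8, 5.0]
gripper_width: 0.0151
finger_force: 25.0
```

Gripped (15 mm, 25 N). Now I'll swing it along the arc.

>>> drive_tool(
  rows=[
    [0.0004, 0.0031, 0.006, 0, 0, 0],
    [0.0004, 0.0031, 0.006, 0, 0, 0],
    [0.0005, 0.0039, 0.0055, 0, 0, 0],
    [0.0005, 0.0039, 0.0055, 0, 0, 0],
    [0.0006, 0.0047, 0.0048, 0, 0, 0],
    [0.0006, 0.0047, 0.0048, 0, 0, 0],
    [0.0007, 0.0054, 0.004, 0, 0, 0],
    [0.0007, 0.0054, 0.004, 0, 0, 0],
  ],
)

```text
t: 23.0
ee_pos: [0.4844, -0.007, 0.0679]
eef_rot: [3.13, -0.191, 0.007]
wrist_force: [-7.2, -27.7, 29.5]
gripper_width: 0.015
finger_force: 25.0
```

The force is mostly radial, meaning the path runs about 3–4 mm inside the true arc. The measured chord puts the lever near 0.95 rad. I'll correct outward and continue to about 1.45.

>>> drive_tool(
  rows=[
    [-0.0002, -0.0015, 0.0015, 0, 0, 0],
    [-0.0002, -0.0015, 0.0015, 0, 0, 0],
    [0.001, 0.0079, 0.005, 0, 0, 0],
    [0.001, 0.008, 0.004, 0, 0, 0],
    [0.001, 0.0083, 0.0032, 0, 0, 0],
    [0.001, 0.0086, 0.0023, 0, 0, 0],
    [0.001, 0.0088, 0.0015, 0, 0, 0],
    [0, 0, 0, 0, 0, 0],
  ],
)

```text
t: 24.0
ee_pos: [0.4893, 0.0347, 0.0856]
eef_rot: [3.135, -0.192, 0.007]
wrist_force: [2.8, -5.8, 10.0]
gripper_width: 0.015
finger_force: 25.0
```

>>> drive_tool(
  rows=[
    [0.0006, 0.005, 0.001, 0, 0, 0],
    [0.0006, 0.005, 0.0005, 0, 0, 0],
    [0, 0, 0, 0, 0, 0],
    [0, 0, 0, 0, 0, 0],
    [0, 0, 0, 0, 0, 0],
    [0, 0, 0, 0, 0, 0],
    [0, 0, 0, 0, 0, 0],
    [0, 0, 0, 0, 0, 0],
  ],
)

```text
t: 25.0
ee_pos: [0.4906, 0.0444, 0.0869]
eef_rot: [3.135, -0.193, 0.008]
wrist_force: [4.1, -5.4, 7.1]
gripper_width: 0.0155
finger_force: 25.0
```

```bash
python3 - <<'E'
from h import *
np.set_printoptions(precision=4,suppress=True)
s=env.read_state(); e=np.array(s["ee_pos"]); d=e-[.4781,-.0393,.025]; a,b=u@d[:2],d[2]
L=np.hypot(a,b); m=np.arctan2(a,b); D=2*np.arcsin(L/.18); print(s["t"],e,s["wrist_force"],"theta",m+D/2,"th0",m-D/2)
C=cams.get_calibration("wrist"); im=cams.get_image("wrist"); sc=cams.get_image("scene"); cams.get_image("top")
for cam in("wrist","scene","top"):
  for k,z in dict(knob=.079,lever_grip=.113,lever_hinge=.023).items():
    for r in cams.spot_point(cam,k)[:3]:
      p=atz(cam,r["pixel"],z,C if cam=="wrist" else None); print(cam,k,round(r["score"],2),np.round(r["pixel"],1),p,u@(p[:2]-O),v@(p[:2]-O))
cv2.imwrite("pics/f.png",np.vstack([cv2.resize(sc[140:260,240:400],(480,360)),cv2.resize(im[60:300,180:500],(480,240))[:240]]))
E
```

```text
25.0 [0.4906 0.0444 0.0869] [ 4.0942 -5.4273  7.1261] theta 1.5606626079303672 th0 0.3170465698575854
wrist knob 0.95 [526.6  92.9] [ 0.5708 -0.1115  0.079 ] -0.11295077311880096 -0.003570364681991354
wrist knob 0.92 [474.3 316.9] [ 0.3851 -0.0757  0.079 ] -0.10001125376685054 0.18510281616035487
wrist lever_grip 0.93 [325.9 252.7] [0.4884 0.0434 0.113 ] 0.030743710588153974 0.09706549184192038
scene knob 0.96 [287.6 180.9] [ 0.4568 -0.008   0.079 ] -0.024098425763903683 0.12213106231219524
scene knob 0.94 [302.4 224.7] [ 0.574  -0.1081  0.079 ] -0.10916700613993406 -0.006334830077981809
scene knob 0.67 [230.6 199.8] [ 0.3826 -0.1399  0.079 ] -0.16409437407671087 0.17970684722810698
scene lever_grip 0.58 [305.5 163.6] [0.4793 0.0413 0.113 ] 0.02755520823421305 0.10580104064197592
top knob 0.9 [332.8 255.9] [ 0.3302 -0.0874  0.079 ] -0.1182948786938404 0.2381096676427002
top knob 0.59 [342.8 181.4] [ 0.5745 -0.1187  0.079 ] -0.11956311279992174 -0.008109212969821856
top lever_grip 0.47 [307.2 180.6] [ 0.5676 -0.0017  0.113 ] -0.004361330519889797 0.012981479041621608
```

View pics/f.png

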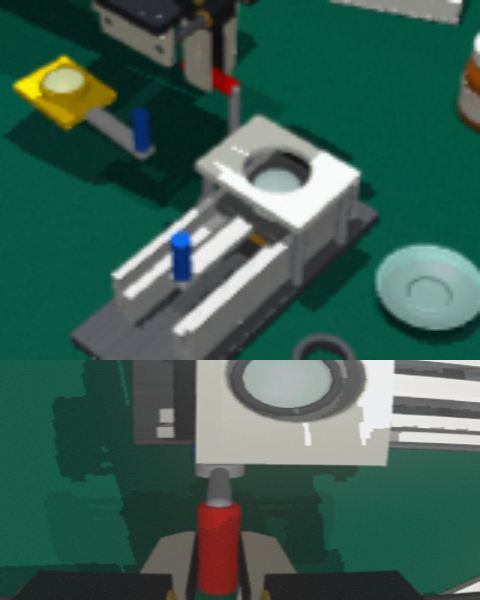

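The scene view shows the lever rod standing vertical and the red handle between the fingers. The knob is at (302,225), about 113 mm behind the origin, so the carrier is home. The lever reads about 1.56 rad from the measured arc.

```bash
python3 -c "
from station import env
print(env.sign_off())"
```

```text
the job is handed in; nothing more can be done
None
```

I slid the carrier home against the end stop and let go of it, then handed the job in at about 25 s holding the red lever at roughly 1.56 rad; no pass or fail came back. It took three tries to grip the handle, and I judged the carrier's lift from the lever angle rather than measuring it.

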